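Lay out the polishing-spindle parts and sort the guard brackets

TASK

Lay out the parts of the stripped-down polishing lathe for reassembly: set the spindle flange on the bench, stub up, in line with the two green bearing blocks and midway between them, then put the grinding wheel on the flange, over its stub, and the steel collar over the stub on top of the wheel. Stand each of the two loose guard brackets on its foot on the free floor of the tray that already holds a bracket of the same hand, and leave everything lying still.

Things in the scene. Friction and masses are not known exactly. Their poses are not given: they have to be found in the camera images.
- flange: Spindle flange, loose, plain steel: a disc 60 mm across and 10 mm thick with a central upright stub 16 mm across rising to 52 mm above the bench. Origin: centre of the disc's underside, z up along the stub. The stub can be gripped from above. 250 g
- wheel: Grinding wheel, loose, grey abrasive ring lying flat: 56 mm outside, bore 30 mm, 16 mm thick. Origin: centre of its underside, z along its axis. On the flange its underside is 10 mm above the bench. 90 g
- collar: Clamping collar, loose, plain steel ring lying flat, smaller than the wheel: 42 mm outside, bore 28 mm, 12 mm thick. Origin: centre of its underside, z along its axis. On the wheel on the flange its underside is 26 mm above the bench. 80 g
- bracket_left: Loose left-hand aluminium guard bracket, on its foot. Origin: underside, below the middle of its upright wall: 56 mm long (x), 8 thick (y +-4), 45 high; grip it there. L-shaped foot, 5 thick: strip x +-28, y -22 to +8, plus at one end a tab, x -28 to -4, out to y -50. Seen from the tab side, wall behind, the tab is at the left end; the other bracket is its mirror image. 150 g
- bracket_right: Loose right-hand aluminium guard bracket, on its foot. Origin: underside, below the middle of its upright wall: 56 mm long (x), 8 thick (y +-4), 45 high; grip it there. L-shaped foot, 5 thick: strip x +-28, y -22 to +8, plus at one end a tab, x +4 to +28, out to y -50. Seen from the tab side, wall behind, the tab is at the right end; the other bracket is its mirror image. 150 g
- tray_left: Fixed grey tray, 100 (x) by 170 mm (y), walls 4 thick, 22 high, floor 4 above the bench. Origin: underside centre. A left-hand bracket is fixed in its +y half, turned like the tray: wall at y +66, 45 above the floor, foot y +16 to +74, x +-28. Free floor: y -81 to +14, x +-46; a bracket turned like the tray, origin at x 0, y -20, sits clear. Trays may swap sides
- tray_right: Fixed grey tray, 100 (x) by 170 mm (y), walls 4 thick, 22 high, floor 4 above the bench. Origin: underside centre. A right-hand bracket is fixed in its +y half, turned like the tray: wall at y +66, 45 above the floor, foot y +16 to +74, x +-28. Free floor: y -81 to +14, x +-46; a bracket turned like the tray, origin at x 0, y -20, sits clear. Trays may swap sides
- bearing_left: Fixed green bearing block, the robot's left one of two. Foot 60 mm (x) by 30 (y), 14 high; round housing above it 40 across, 26 along y, top at 54. Origin: underside centre, z up; y is the bearing axis, parallel in both. The other block's centre is at y -160, x 0, so the midpoint is at y -80
- bearing_right: Fixed green bearing block, the robot's right one of two. Foot 60 mm (x) by 30 (y), 14 high; round housing above it 40 across, 26 along y, top at 54. Origin: underside centre, z up; y is the bearing axis, parallel in both. The other block's centre is at y +160, x 0
Mind the look-alikes: they are no part of the job. What is shaped like the wheel but turquoise or yellow is not meant.

How it is judged:
At the end, for the whole second after the job is handed in: Flange flat on the bench, stub up, within 12 mm (along and across) of the midpoint between the blocks; wheel flat on it and collar flat on the wheel, over the stub, centred within 8 mm; each bracket upright on its foot on the free floor of its own hand's tray; all at rest (x of flange in the frame of bearing_left between -0.012 and 0.012 m and y of flange in the frame of bearing_left between -0.092 and -0.068 m and height (world z) of flange below 0.005 m and angle between each of flange, wheel, collar, bracket_left, bracket_right's own z axis and vertical below 0.1 rad and horizontal distance between each of wheel, collar and flange below 0.008 m and z of wheel in the frame of flange between 0.007 and 0.013 m and z of collar in the frame of flange between 0.023 and 0.029 m and x of bracket_left in the frame of tray_left between -0.05 and 0.05 m and y of bracket_left in the frame of tray_left between -0.085 and 0.03 m and z of bracket_left in the frame of tray_left between 0.001 and 0.007 m and x of bracket_right in the frame of tray_right between -0.05 and 0.05 m and y of bracket_right in the frame of tray_right between -0.085 and 0.03 m and z of bracket_right in the frame of tray_right between 0.001 and 0.007 m and linear speed of each of flange, wheel, collar, bracket_left, bracket_right below 0.02 m/s); the robot touches nothing.
It also fails if it takes over 144 s, if anything falls off the work surface, if the arm or the gripper's body presses on something with over 40 N, if the wrist force passes 120 N, or if a joint passes its speed limit or range.

ROBOT

A 7-joint arm with a two-finger parallel gripper is mounted at the origin on the work surface. World frame = base frame: x ahead of the robot, y to its left, z up, the work surface at z = 0. Lengths are in m, angles in rad, forces in N, time in s.
With the tool pointing down it reaches from about 0.425 to 0.875 m from the base axis. Payload 4.7 kg.
Tool frame: the origin (TCP) lies where the fingers leave the gripper's body, on its centre line; the fingertips stand 70 mm ahead of it and the grasp point (between the pads) lies 51 mm ahead of it; z points along the fingers, y is the line along which they close (so a half turn about z gives the same grasp; the last joint's range is limited). The gripper opens to 87 mm and grips with 3 to 60 N. Pads are 19 mm wide; open, the fingers measure 117 mm over their backs; the gripper's body (75 mm by 190 mm) begins 51 mm behind the grasp point.
Start: joints at [1.354, 0.321, -0.07, 1.45, 0.023, 1.371, -0.057], TCP at [0.149, -0.633, 0.292] pointing down, gripper open.
Joint ranges: [-2.86, 2.86], [-0.3, 2.09], [-1.38, 1.24], [0.06, 2.45], [-1.56, 4.7], [0.09, 2.05], [-2.69, 2.69]. Speed limits (rad/s): [2.57, 2.57, 3.14, 3.14, 3.14, 3.14, 3.14].

INTERFACE

Orientations are given as a rotation vector (axis times angle).
In Python, from bench import get_state, get_image, get_calibration, close_job gives the robot as it stands.
- The arm moves only by the tool send_rows, never from a script. Its argument "rows" is a list of rows, each an object of numbers: "hand": the finger opening in mm, from 0 to 87; "x", "y", "z": the shift along the world's x, y, z in mm; "roll": the turn about the world's z in degrees. A call has 1 to 10 rows; each row shifts and turns the commanded pose from where the row before left it; what a row does not reach is not made up. A row lasts 1/10 s, in which the tool goes at most 50 mm and 8.59 degrees, less where a joint would pass 70% of its speed; a pose out of reach is approached as far as the arm can. A call is refused whole if a number of a shift passes 50 or a number of a turn 8.59, either way. A call with a gripper value outside its range is refused whole. The fingers move at their own pace and stop on an object; "force" is the grip in N (left out, the last holds). Time passes only in rows, so rows that do not move let the fingers close. It gives the time, the measured TCP pose, the force, the opening and the grip force at its end, in the units of the state.
- get_state(): the state, without advancing time (a new reading comes with each control period).
- get_image(name): name is "scene" or "top" or "wrist"; returns the picture (384x512x3 uint8, blue, green, red); there is no depth.
- get_calibration(name): a dict with "mtx" (3x3 intrinsics, pixels), "world_from_camera" (4x4, takes a point from camera to world coordinates). Camera axes: x right, y down, z forward; pixel columns grow to the right and rows downward; lengths in m; the calibration is good to about 2 mm. A picture is of the moment at which its call begins: read the wrist's pose just before it. get_calibration takes no time and is no camera call; for the wrist camera it gives the pose at the moment of the call.
- close_job(): hands the job in; it is judged then, once.
The state is a dict: "time": time; "joint_positions": joint angles; "qd": joint speeds; "joint_torque": joint torques, N m; "position": TCP position; "tool_rot": TCP orientation; "ft_force": force on the tool from outside, world axes, zero at the start; "torque": the same for the moment, N m; "grip_width": opening from 0.0 (shut) to 1.0 (fully open); "grip_force": force on a finger pad.
Only numpy, scipy, OpenCV 4.12 (cv2) and the standard library are available. Lean on these libraries where they do the work, as an engineer would, in place of code of your own. Each camera call takes 0.05 s, during which the arm holds its last target. There are 200 camera calls.

## Working session

There is one attempt and no reset: what is moved stays moved. The work goes in short steps, Python scripts to look and compute and a tool call to move; the robot and the scene stay as the last step left them, time stands still between calls to the robot, and variables do not carry over. Pictures are saved under pics/ and viewed, at most 14 in all, crops included, and the job is handed in when it is done.

Besides the shell and the picture viewer there is one more tool, called by a JSON object that holds its "name" and its "arguments". send_rows: Moves the arm, as the interface text tells. Its arguments: {"type":"object","properties":{"rows":{"type":"array","items":{"type":"object","properties":{"hand":{"type":"number"},"x":{"type":"number"},"y":{"type":"number"},"z":{"type":"number"},"roll":{"type":"number"}}}},"force":{"type":"number"}},"required":["rows"]}

```bash
mkdir -p pics; ls
python3 - <<'E'
from bench import *
import cv2
print(get_state())
for n in ("top","scene"):
    im=get_image(n); cv2.imwrite(f"pics/{n}0.png",im)
    c=get_calibration(n); print(n,c)
print(get_calibration("wrist"))
E
```

```text
pics
{'time': 0.0, 'joint_positions': array([ 1.35409806,  0.3218243 , -0.07009914,  1.45171203,  0.02261585,
        1.3707858 , -0.05689932]), 'qd': array([-4.21527339e-04, -1.21861016e-05, -3.68214925e-04,  1.11366448e-03,
       -1.94022654e-04, -1.08771120e-03, -4.02996993e-04]), 'joint_torque': array([ 3.74094925e-04, -4.91282523e+01, -4.03197370e-01, -3.12528276e+01,
       -6.37278683e-02,  4.34586941e-02,  1.87533419e-04]), 'position': array([ 0.14855315, -0.63235219,  0.29114206]), 'tool_rot': array([-3.11878817e+00, -3.61588914e-01,  5.23237423e-04]), 'ft_force': array([0.14765434, 0.05347986, 0.04114411]), 'torque': array([ 0.01311354, -0.01359418, -0.00750257]), 'grip_force': 0.0, 'grip_width': 1.0020272974050115}
top {'mtx': array([[449.09021322,   0.        , 257.68635634],
       [  0.        , 449.09021322, 191.51417928],
       [  0.        ,   0.        ,   1.        ]]), 'world_from_camera': array([[ 0.02792295, -0.98162667,  0.18875751,  0.28948952],
       [-0.9996062 , -0.02689419,  0.00800977,  0.00878293],
       [-0.00278612, -0.18890684, -0.98199106,  1.127
[... 236 characters left out ...]
]), 'world_from_camera': array([[-0.28918156,  0.73134113, -0.61766833,  1.17406181],
       [ 0.95715799,  0.21084649, -0.19847501,  0.20018342],
       [-0.01491974, -0.6486015 , -0.76098193,  0.85532331],
       [ 0.        ,  0.        ,  0.        ,  1.        ]])}
{'mtx': array([[305.78575008,   0.        , 263.29319863],
       [  0.        , 305.78575008, 187.56848554],
       [  0.        ,   0.        ,   1.        ]]), 'world_from_camera': array([[ 0.22898948, -0.93851635, -0.25836193,  0.22032433],
       [-0.97342812, -0.22111209, -0.0595579 , -0.61598919],
       [-0.00123089,  0.2651349 , -0.96421054,  0.38346344],
       [ 0.        ,  0.        ,  0.        ,  1.        ]])}
```

View pics/top0.png

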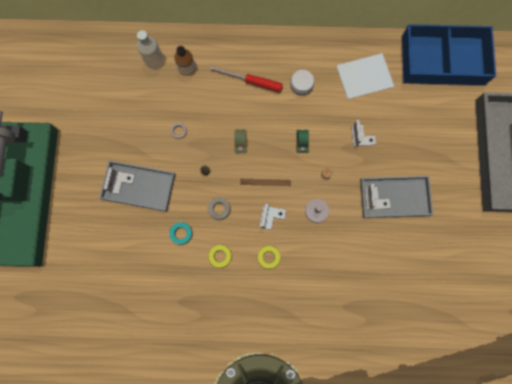

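View pics/scene0.png

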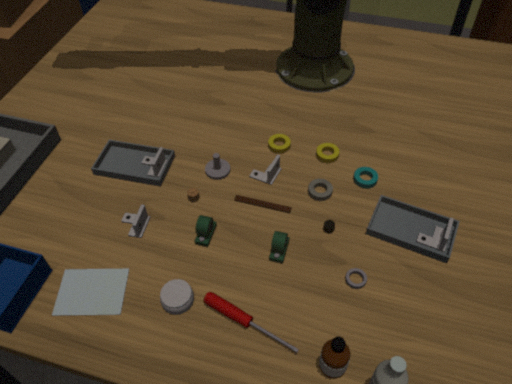

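```bash
cat > h.py <<'E'
import numpy as np, cv2
from bench import *
def ray(cal,uv,z):
    K,T=cal["mtx"],cal["world_from_camera"]
    uv=np.atleast_2d(np.asarray(uv,float))
    d=(T[:3,:3]@np.linalg.inv(K)@np.c_[uv,np.ones(len(uv))].T).T
    o=T[:3,3]; s=(z-o[2])/d[:,2]
    return o+s[:,None]*d
def proj(cal,P):
    K,T=cal["mtx"],cal["world_from_camera"]
    p=(np.atleast_2d(P)-T[:3,3])@T[:3,:3]
    q=(K@p.T).T
    return q[:,:2]/q[:,2:]
E
python3 - <<'E'
from h import *
a=cv2.imread("pics/top0.png"); s=cv2.imread("pics/scene0.png")
c1=cv2.resize(a[110:280,95:445],None,fx=2.25,fy=2.25,interpolation=cv2.INTER_CUBIC)
cv2.imwrite("pics/topcrop.png",c1)
c2=cv2.resize(s[130:295,80:470],(790,334),interpolation=cv2.INTER_CUBIC); cv2.imwrite("pics/scenecrop.png",c2)
# green blocks, white aluminium, grey
hsv=cv2.cvtColor(a,cv2.COLOR_BGR2HSV); roi=np.zeros(a.shape[:2],np.uint8); roi[100:280,95:445]=255
def blobs(m,n):
    m=cv2.bitwise_and(m,roi); N,l,st,ce=cv2.connectedComponentsWithStats(m)
    for i in range(1,N):
        if st[i,4]>15: print(n,st[i],ce[i].round(1))
blobs(cv2.inRange(hsv,(45,80,20),(80,255,255)),"green")
blobs(cv2.inRange(hsv,(0,0,90),(179,45,255)),"grey")
blobs(cv2.inRange(hsv,(0,0,190),(179,40,255)),"white")
for p in [(317,210),(219,208),(179,130),(362,135),(271,215)]: print(p,a[p[1],p[0]])
E
```

```text
green [298 131  10  13 105] [302.8 137. ]
grey [356 120  20  26 255] [363.3 135.9]
grey [172 124  14  11  38] [179.4 126.8]
grey [352 125   5  21  54] [353.7 135.4]
grey [300 147   6   4  17] [302.4 148.6]
grey [ 100  161   74   50 2449] [138.2 185.9]
grey [ 361  176   72   41 2503] [395.6 197. ]
grey [209 199  20  20 187] [218.6 208.4]
grey [306 200  22  22 391] [316.5 210.5]
grey [260 204  26  25 374] [270.5 215.7]
white [268 209  10  18  63] [271.6 215. ]
(317, 210) [ 98 103 113]
(219, 208) [ 95 143 177]
(179, 130) [ 91 135 168]
(362, 135) [172 179 183]
(271, 215) [189 191 186]
```

View pics/topcrop.png

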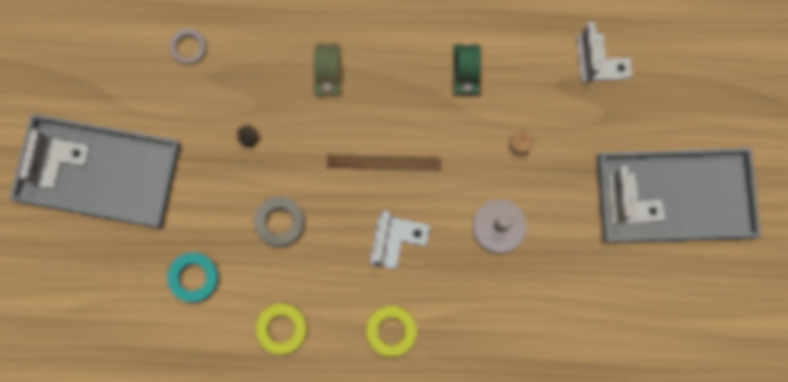

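View pics/scenecrop.png

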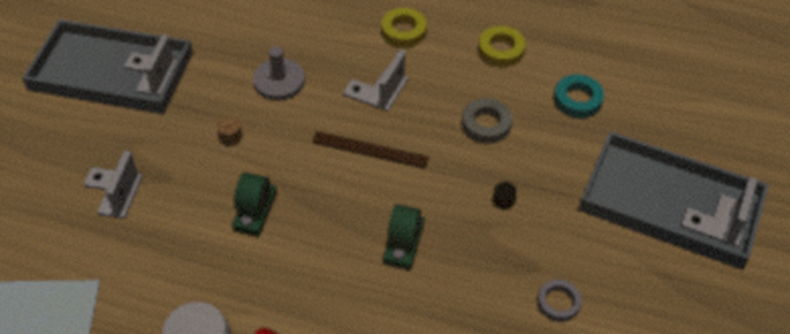

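Run:
```python
from h import *
c=get_calibration("top")
f=lambda p:(np.array(p)/2.25+[95,110])
def s(n,p,z): print(n,(ray(c,f(p),z)[0]*1000).round(0))
s("bl front",(328,96),0); s("br front",(467,96),0)
s("bl rear",(328,44),.0);s("bl roundtop",(328,55),.054)
s("flange",(499,226),.01); s("stub",(505,223),.052)
s("wheel",(279,221),.016); s("collar",(188,46),.012)
s("BR wall top ends",(389,213),.045); s("BR wall bot",(375,264),.045)
s("BL wall top ends",(588,24),.045); s("BL wall bot",(583,80),.045)
s("BLtab",(622,68),.005); s("BRtab",(417,233),.005)
print("trayR-hand (left side) corners")
for p in [(35,117),(180,143),(162,227),(13,199)]: s("",p,.022)
print("tray left-hand (right side)")
for p in [(598,155),(749,151),(758,237),(604,242)]: s("",p,.022)
s("stick",(328,163),.01); s("stick",(440,165),.01); s("cyl",(521,144),.01)
```

```text
bl front [608.  65.   0.]
br front [612. -96.   0.]
bl rear [671.  67.   0.]
bl roundtop [640.  64.  54.]
flange [ 460. -132.   10.]
stub [ 457. -133.   52.]
wheel [458. 113.  16.]
collar [660. 228.  12.]
BR wall top ends [466.  -8.  45.]
BR wall bot [410.   6.  45.]
BL wall top ends [ 687. -227.   45.]
BL wall bot [ 621. -220.   45.]
BLtab [ 649. -274.    5.]
BRtab [450. -41.   5.]
trayR-hand (left side) corners
 [568. 394.  22.]
 [542. 228.  22.]
 [447. 242.  22.]
 [474. 410.  22.]
tray left-hand (right side)
 [ 541. -241.   22.]
 [ 551. -410.   22.]
 [ 454. -415.   22.]
 [ 443. -246.   22.]
stick [527.  62.  10.]
stick [528. -65.  10.]
cyl [ 555. -156.   10.]
```

{"name": "send_rows", "arguments": {"rows": [{"x": 24,"y": 39,"z": -6},{"x": 24,"y": 39,"z": -6},{"x": 24,"y": 39,"z": -6},{"x": 24,"y": 39,"z": -6},{"x": 24,"y": 39,"z": -6},{"x": 24,"y": 39,"z": -6},{"x": 24,"y": 39,"z": -6},{"x": 24,"y": 39,"z": -6},{"x": 24,"y": 39,"z": -6},{"x": 24,"y": 39,"z": -6}]}}

```text
schema error: expected keys hand, x, y, z, roll
```

{"name": "send_rows", "arguments": {"rows": [{"x": 23,"y": 37,"z": -10},{"x": 23,"y": 37,"z": -10},{"x": 24,"y": 36,"z": -10},{"hand": 60},{},{}]}}

```text
schema error: expected keys hand, x, y, z, roll
```

```bash
cat >> h.py <<'E'
def wrist(name):
    s=get_state(); c=get_calibration("wrist"); im=get_image("wrist"); cv2.imwrite(f"pics/{name}.png",im)
    np.savez(f"pics/{name}.npz",**c)
    r=cv2.Rodrigues(s["tool_rot"])[0]
    print("t",round(s["time"],1),"tcp",(s["position"]*1000).round(1),"toolx deg",np.degrees(np.arctan2(r[1,0],r[0,0])).round(1),"toolz",r[:,2].round(3))
    return im,c,s
E
python3 -c "
from h import *
wrist('w1')"
```

```text
t 0.1 tcp [ 148.6 -632.4  291.3] toolx deg 13.2 toolz [-0.     0.002 -1.   ]
```

View pics/w1.png

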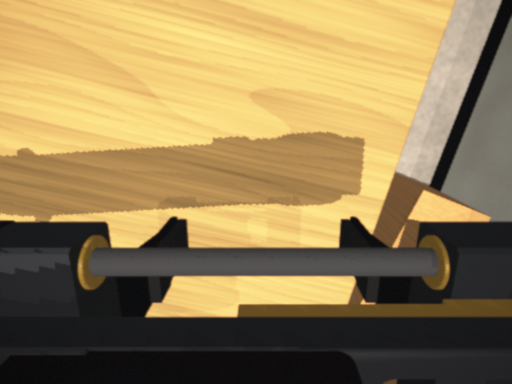

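{"name": "send_rows", "arguments": {"rows": [{"hand": 87,"x": 24,"y": 39,"z": -6,"roll": 0},{"hand": 87,"x": 24,"y": 39,"z": -6,"roll": 0},{"hand": 87,"x": 24,"y": 39,"z": -6,"roll": 0},{"hand": 87,"x": 24,"y": 39,"z": -6,"roll": 0},{"hand": 87,"x": 24,"y": 39,"z": -6,"roll": 0},{"hand": 87,"x": 24,"y": 39,"z": -6,"roll": 0},{"hand": 87,"x": 24,"y": 39,"z": -6,"roll": 0},{"hand": 87,"x": 24,"y": 39,"z": -6,"roll": 0},{"hand": 87,"x": 24,"y": 39,"z": -6,"roll": 0},{"hand": 87,"x": 24,"y": 39,"z": -6,"roll": 0}]}}

```text
time: 1.15
position: [0.3892, -0.241, 0.2321]
tool_rot: [3.12, 0.361, -0.0]
ft_force: [0.5, -0.4, 0.4]
grip_width: 1.0
grip_force: 0.0
```

{"name": "send_rows", "arguments": {"rows": [{"hand": 87,"x": 18,"y": 37,"z": -10,"roll": 0},{"hand": 87,"x": 18,"y": 37,"z": -10,"roll": 0},{"hand": 60,"x": 18,"y": 36,"z": -10,"roll": 0},{"hand": 60,"x": 0,"y": 0,"z": 0,"roll": 0},{"hand": 60,"x": 0,"y": 0,"z": 0,"roll": 0}]}}

```text
time: 1.65
position: [0.4426, -0.132, 0.202]
tool_rot: [-3.12, -0.366, 0.002]
ft_force: [-0.6, -1.0, 0.1]
grip_width: 0.812
grip_force: 0.0
```

```bash
python3 -c "
from h import *
im,c,s=wrist('w2')
print(proj(c,[[.457,-.133,.052],[.460,-.132,.01],[.64,-.016,0]]))"
```

```text
t 1.6 tcp [ 442.6 -132.   202. ] toolx deg 13.4 toolz [-0.001 -0.    -1.   ]
[[268.08327776 179.4364243 ]
 [267.11739933 165.5179354 ]
 [178.91807255 -84.90903587]]
```

View pics/w2.png

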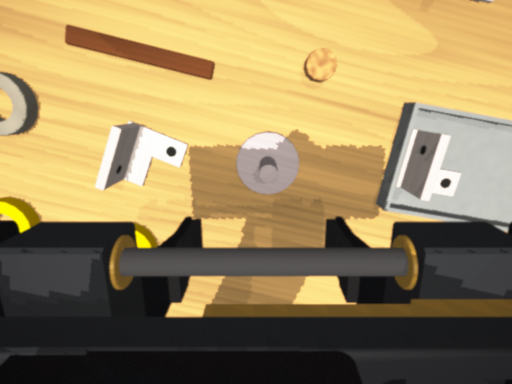

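```bash
python3 -c "
from h import *
c=np.load('pics/w2.npz')
print('stub',ray(c,(268,172),.052)*1000,'disc',ray(c,(267,163),.01)*1000)
s=get_state();print('grasp',s['position']*1000)
print('BR walltop',ray(c,[(116,127),(97,187)],.045)*1000)
"
```

```text
stub [[ 463.01201116 -131.47327358   52.        ]] disc [[ 462.32157422 -131.32543724   10.        ]]
grasp [ 442.3575577  -133.27923282  202.14527115]
BR walltop [[469.18399277  -4.79638699  45.        ]
 [415.51211557   5.48091588  45.        ]]
```

{"name": "send_rows", "arguments": {"rows": [{"hand": 60,"x": 20,"y": 1,"z": 0,"roll": 0},{"hand": 60,"x": 0,"y": 0,"z": -30,"roll": 0},{"hand": 60,"x": 0,"y": 0,"z": -30,"roll": 0},{"hand": 60,"x": 0,"y": 0,"z": -30,"roll": 0},{"hand": 60,"x": 0,"y": 0,"z": -28,"roll": 0},{"hand": 5,"x": 0,"y": 0,"z": 0,"roll": 0},{"hand": 5,"x": 0,"y": 0,"z": 0,"roll": 0},{"hand": 5,"x": 0,"y": 0,"z": 0,"roll": 0},{"hand": 5,"x": 0,"y": 0,"z": 0,"roll": 0},{"hand": 5,"x": 0,"y": 0,"z": 0,"roll": 0}], "force": 25}}

```text
time: 2.7
position: [0.4631, -0.1322, 0.0853]
tool_rot: [3.119, 0.361, 0.002]
ft_force: [0.4, 0.7, 0.2]
grip_width: 0.321
grip_force: 0.0
```

{"name": "send_rows", "arguments": {"rows": [{"hand": 5,"x": 0,"y": 0,"z": 0,"roll": 0},{"hand": 5,"x": 0,"y": 0,"z": 0,"roll": 0},{"hand": 5,"x": 0,"y": 0,"z": 0,"roll": 0}]}}

```text
time: 3.0
position: [0.4628, -0.1318, 0.0847]
tool_rot: [3.12, 0.362, 0.0]
ft_force: [-0.7, 1.3, 5.3]
grip_width: 0.174
grip_force: 25.0
```

{"name": "send_rows", "arguments": {"rows": [{"hand": 5,"x": 0,"y": 0,"z": 30,"roll": 0},{"hand": 5,"x": 0,"y": 0,"z": 40,"roll": 0},{"hand": 5,"x": 18,"y": 12,"z": 30,"roll": 0},{"hand": 5,"x": 27,"y": 18,"z": 10,"roll": 0},{"hand": 5,"x": 27,"y": 18,"z": 0,"roll": 0},{"hand": 5,"x": 27,"y": 18,"z": 0,"roll": 0},{"hand": 5,"x": 27,"y": 18,"z": 0,"roll": 0},{"hand": 5,"x": 23,"y": 16,"z": 0,"roll": 0},{"hand": 5,"x": 18,"y": 12,"z": 0,"roll": 0},{"hand": 5,"x": 0,"y": 0,"z": 0,"roll": 0}]}}

```text
time: 4.0
position: [0.6308, -0.0166, 0.193]
tool_rot: [-3.117, -0.367, 0.0]
ft_force: [-1.1, 0.6, -3.0]
grip_width: 0.179
grip_force: 25.0
```

```bash
python3 -c "
from h import *
im,c,s=wrist('w3'); print(s['grip_width'],s['ft_force'])"
```

```text
t 4.0 tcp [630.8 -16.6 193. ] toolx deg 13.4 toolz [-0.     0.003 -1.   ]
0.17920687217230036 [-1.05505156  0.62897402 -3.01782247]
```

View pics/w3.png

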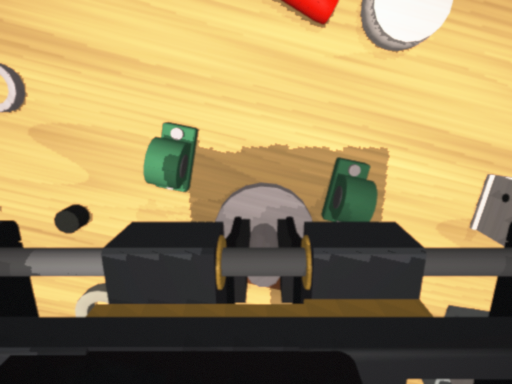

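```bash
python3 -c "
from h import *
c=np.load('pics/w3.npz')
print((ray(c,[(164,123),(198,128),(190,191),(338,158),(370,163),(323,220)],.014)*1000).round(1))
P=ray(c,[(198,128),(190,191),(338,158),(323,220)],.014)*1000;print(P.mean(0))
"
```

```text
[[ 666.5   80.8   14. ]
 [ 669.1   51.3   14. ]
 [ 611.    48.3   14. ]
 [ 672.3  -75.4   14. ]
 [ 674.6 -104.7   14. ]
 [ 612.2  -79.1   14. ]]
[641.15275259 -13.70885136  14.        ]
```

{"name": "send_rows", "arguments": {"rows": [{"hand": 5,"x": 10,"y": 3,"z": 0,"roll": 0},{"hand": 5,"x": 0,"y": 0,"z": -30,"roll": 0},{"hand": 5,"x": 0,"y": 0,"z": -30,"roll": 0},{"hand": 5,"x": 0,"y": 0,"z": -25,"roll": 0},{"hand": 5,"x": 0,"y": 0,"z": -12,"roll": 0},{"hand": 5,"x": 0,"y": 0,"z": -6,"roll": 0},{"hand": 5,"x": 0,"y": 0,"z": -3,"roll": 0},{"hand": 5,"x": 0,"y": 0,"z": -1,"roll": 0},{"hand": 5,"x": 0,"y": 0,"z": 0,"roll": 0}]}}

```text
time: 4.95
position: [0.6404, -0.0168, 0.0884]
tool_rot: [3.12, 0.361, 0.003]
ft_force: [-0.2, -0.1, -2.7]
grip_width: 0.172
grip_force: 25.0
```

```bash
python3 -c "
from h import *
s=get_state(); print(s['position']*1000,s['ft_force'],s['grip_width'])"
```

```text
[640.38330189 -16.80760015  88.40252823] [-0.23375291 -0.13244736 -2.65383668] 0.17198730288379172
```

{"name": "send_rows", "arguments": {"rows": [{"hand": 5,"x": 0,"y": 2,"z": -1.5,"roll": 0},{"hand": 5,"x": 0,"y": 0,"z": -1,"roll": 0},{"hand": 5,"x": 0,"y": 0,"z": -0.7,"roll": 0},{"hand": 5,"x": 0,"y": 0,"z": 0,"roll": 0},{"hand": 45,"x": 0,"y": 0,"z": 0,"roll": 0},{"hand": 45,"x": 0,"y": 0,"z": 0,"roll": 0},{"hand": 45,"x": 0,"y": 0,"z": 0,"roll": 0},{"hand": 45,"x": 0,"y": 0,"z": 0,"roll": 0}]}}

```text
time: 5.75
position: [0.6398, -0.015, 0.0841]
tool_rot: [3.121, 0.361, 0.0]
ft_force: [-0.4, 0.4, 0.2]
grip_width: 0.451
grip_force: 0.0
```

{"name": "send_rows", "arguments": {"rows": [{"hand": 45,"x": 0,"y": 0,"z": 30,"roll": 0},{"hand": 45,"x": 0,"y": 0,"z": 40,"roll": 0},{"hand": 45,"x": 0,"y": 0,"z": 45,"roll": 0},{"hand": 45,"x": -35,"y": 0,"z": 0,"roll": 0},{"hand": 87,"x": -35,"y": 0,"z": 0,"roll": 0},{"hand": 87,"x": 0,"y": 0,"z": 0,"roll": 0}]}}

```text
time: 6.35
position: [0.5656, -0.0147, 0.1985]
tool_rot: [3.118, 0.363, -0.007]
ft_force: [-0.0, -0.5, -0.2]
grip_width: 0.623
grip_force: 0.0
```

```bash
python3 -c "
from h import *
im,c,s=wrist('w4')
cv2.imwrite('pics/w4v.png',im[:230])
print(proj(c,[[.641,-.014,.01],[.641,-.014,.052]]))"
```

```text
t 6.3 tcp [565.6 -14.7 198.5] toolx deg 13.3 toolz [-0.004 -0.003 -1.   ]
[[281.31038289 102.61170438]
 [284.59707008 102.71638108]]
```

View pics/w4v.png

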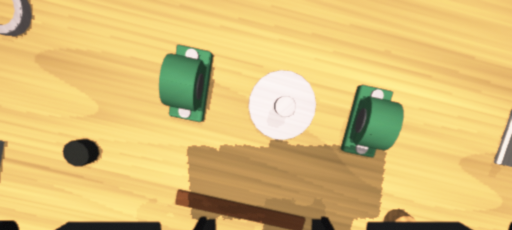

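```bash
python3 -c "
from h import *
c=np.load('pics/w4.npz')
P=ray(c,[(213,50),(202,121),(361,86),(342,152)],.014)*1000;print(P.round(1),P.mean(0))
print(ray(c,(282,105),.01)*1000,ray(c,(285,106),.052)*1000)
"
```

```text
[[668.8  52.   14. ]
 [609.7  50.7  14. ]
 [670.  -77.1  14. ]
 [611.7 -78.1  14. ]] [640.0437951  -13.12431758  14.        ]
[[639.16453449 -15.09374964  10.        ]] [[638.75960011 -14.88654971  52.        ]]
```

{"name": "send_rows", "arguments": {"rows": [{"hand": 87,"x": -20,"y": 21,"z": 0,"roll": 0},{"hand": 87,"x": -22,"y": 22,"z": 0,"roll": 0},{"hand": 87,"x": -22,"y": 22,"z": 0,"roll": 0},{"hand": 87,"x": -22,"y": 22,"z": 0,"roll": 0},{"hand": 87,"x": -22,"y": 22,"z": 0,"roll": 0},{"hand": 87,"x": -20,"y": 20,"z": 0,"roll": 0},{"hand": 87,"x": 0,"y": 0,"z": 0,"roll": 0}]}}

```text
time: 7.1
position: [0.4404, 0.1176, 0.1995]
tool_rot: [3.12, 0.371, 0.001]
ft_force: [0.5, -0.0, 0.5]
grip_width: 0.998
grip_force: 0.0
```

```bash
python3 -c "
from h import *
im,c,s=wrist('w5')
p=proj(c,[[.458,.113,.016]])[0].astype(int);print(p)
x,y=p; cv2.imwrite('pics/w5v.png',cv2.resize(im[max(0,y-70):y+70,x-90:x+90],None,fx=3,fy=3))
h=cv2.cvtColor(im,cv2.COLOR_BGR2HSV)
for q in [(x+24,y),(x-24,y),(x,y-24),(x,y+24),(x,y)]: print(q,h[q[1],q[0]])
m=cv2.inRange(h,(0,0,40),(179,60,220)); m[225:]=0
N,l,st,ce=cv2.connectedComponentsWithStats(m)
for i in range(1,N):
  if st[i,4]>200: print(st[i],ce[i], ray(c,ce[i],.012)*1000)
"
```

```text
t 7.1 tcp [440.4 117.6 199.5] toolx deg 13.6 toolz [ 0.001  0.    -1.   ]
[272 168]
(np.int64(296), np.int64(168)) [ 20  45 141]
(np.int64(248), np.int64(168)) [ 20  43 149]
(np.int64(272), np.int64(144)) [ 22  41 225]
(np.int64(272), np.int64(192)) [ 20  46 140]
(np.int64(272), np.int64(168)) [ 17 136 191]
[    0     0   163   145 16672] [80.08619242 66.63267754] [[504.96330505 293.95877108  12.        ]]
[437   0  48  34 314] [450.3566879   19.51273885] [[6.13274114e+02 1.21798036e-01 1.20000000e+01]]
[459   0  53  22 702] [483.26353276   7.54131054] [[627.8215635 -22.5724874  12.       ]]
[240  30  25  28 572] [251.78496503  43.59615385] [[557.07256796 155.21986909  12.        ]]
[ 242  136   58   59 1534] [270.63428944 169.91590613] [[455.62544522 113.7439543   12.        ]]
[ 360  181   49   44 1159] [385.08024159 205.23295945] [[447.75446698  -1.90474734  12.        ]]
```

View pics/w5v.png

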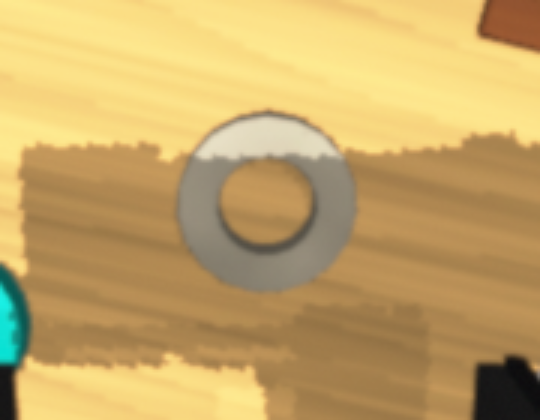

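{"name": "send_rows", "arguments": {"rows": [{"hand": 87,"x": 20,"y": -3,"z": 0,"roll": 0},{"hand": 87,"x": 0,"y": 0,"z": -35,"roll": 0},{"hand": 87,"x": 0,"y": 0,"z": -40,"roll": 0},{"hand": 87,"x": 0,"y": 0,"z": -30,"roll": 0},{"hand": 87,"x": 0,"y": 0,"z": -15,"roll": 0},{"hand": 87,"x": 0,"y": 0,"z": -6,"roll": 0},{"hand": 45,"x": 0,"y": 0,"z": 0,"roll": 0},{"hand": 45,"x": 0,"y": 0,"z": 0,"roll": 0},{"hand": 45,"x": 0,"y": 0,"z": 0,"roll": 0},{"hand": 45,"x": 0,"y": 0,"z": 0,"roll": 0}], "force": 20}}

```text
time: 8.15
position: [0.4625, 0.1114, 0.0742]
tool_rot: [3.12, 0.361, 0.004]
ft_force: [-0.2, 0.3, 0.5]
grip_width: 0.721
grip_force: 0.4
```

{"name": "send_rows", "arguments": {"rows": [{"hand": 45,"x": 0,"y": 0,"z": 0,"roll": 0},{"hand": 45,"x": 0,"y": 0,"z": 0,"roll": 0}]}}

```text
time: 8.35
position: [0.4623, 0.1114, 0.0739]
tool_rot: [3.12, 0.362, 0.002]
ft_force: [-0.9, 0.5, 5.2]
grip_width: 0.641
grip_force: 20.0
```

{"name": "send_rows", "arguments": {"rows": [{"hand": 45,"x": 0,"y": 0,"z": 25,"roll": 0},{"hand": 45,"x": 0,"y": 0,"z": 40,"roll": 0},{"hand": 45,"x": 18,"y": -13,"z": 27,"roll": 0},{"hand": 45,"x": 30,"y": -21,"z": 0,"roll": 0},{"hand": 45,"x": 30,"y": -21,"z": 0,"roll": 0},{"hand": 45,"x": 30,"y": -21,"z": 0,"roll": 0},{"hand": 45,"x": 30,"y": -21,"z": 0,"roll": 0},{"hand": 45,"x": 25,"y": -18,"z": 0,"roll": 0},{"hand": 45,"x": 15,"y": -11,"z": 0,"roll": 0},{"hand": 45,"x": 0,"y": 0,"z": 0,"roll": 0}]}}

```text
time: 9.35
position: [0.641, -0.0179, 0.1641]
tool_rot: [3.121, 0.355, -0.001]
ft_force: [-0.6, -0.1, -0.3]
grip_width: 0.647
grip_force: 20.0
```

```bash
python3 -c "
from h import *
im,c,s=wrist('w6'); print(s['grip_width'],s['ft_force'])
print(proj(c,[[.639,-.015,.052]]))
cv2.imwrite('pics/w6v.png',cv2.resize(im[120:320,150:380],None,fx=3,fy=3))"
```

```text
t 9.3 tcp [641.  -17.9 164.1] toolx deg 13.0 toolz [-0.    -0.001 -1.   ]
0.6471615055679476 [-0.5651906  -0.08708178 -0.32513427]
[[258.02870202 212.95003647]]
```

View pics/w6v.png

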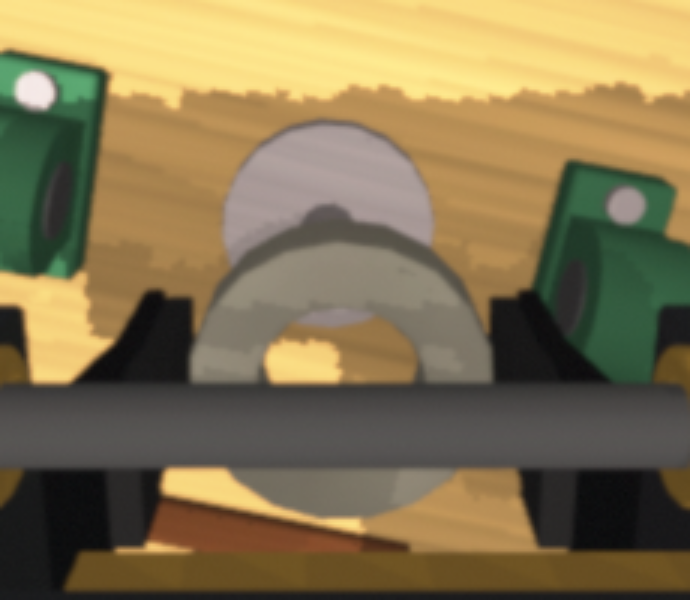

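```bash
python3 -c "
from h import *
c=np.load('pics/w6.npz')
print(ray(c,(264,246.7),.1065)*1000, ray(c,[(224,193),(294.5,193)],.01)*1000)
print((get_state()['position']*1000).round(1))"
```

```text
[[640.66309252 -18.78036693 106.5       ]] [[634.74954495  13.98721729  10.        ]
 [648.03851601 -43.66947124  10.        ]]
[639.7 -15.9 164.2]
```

{"name": "send_rows", "arguments": {"rows": [{"hand": 45,"x": -1,"y": 3,"z": 0,"roll": 0},{"hand": 45,"x": 0,"y": 0,"z": -20,"roll": 0},{"hand": 45,"x": 0,"y": 0,"z": -20,"roll": 0},{"hand": 45,"x": 0,"y": 0,"z": -20,"roll": 0},{"hand": 45,"x": 0,"y": 0,"z": -10,"roll": 0},{"hand": 45,"x": 0,"y": 0,"z": -5,"roll": 0},{"hand": 45,"x": 0,"y": 0,"z": -2,"roll": 0},{"hand": 45,"x": 0,"y": 0,"z": -1,"roll": 0},{"hand": 45,"x": 0,"y": 0,"z": 0,"roll": 0}]}}

```text
time: 10.3
position: [0.6391, -0.0117, 0.0879]
tool_rot: [3.12, 0.362, 0.002]
ft_force: [0.0, 0.4, -0.9]
grip_width: 0.647
grip_force: 20.0
```

{"name": "send_rows", "arguments": {"rows": [{"hand": 45,"x": 0,"y": -1,"z": -1.5,"roll": 0},{"hand": 45,"x": 0,"y": 0,"z": -1.5,"roll": 0},{"hand": 45,"x": 0,"y": 0,"z": -0.5,"roll": 0},{"hand": 45,"x": 0,"y": 0,"z": 0,"roll": 0},{"hand": 74,"x": 0,"y": 0,"z": 0,"roll": 0},{"hand": 74,"x": 0,"y": 0,"z": 0,"roll": 0},{"hand": 74,"x": 0,"y": 0,"z": 0,"roll": 0}]}}

```text
time: 11.0
position: [0.6386, -0.0126, 0.0834]
tool_rot: [-3.12, -0.362, 0.0]
ft_force: [-0.1, -0.5, -0.3]
grip_width: 0.812
grip_force: 0.0
```

{"name": "send_rows", "arguments": {"rows": [{"hand": 74,"x": 0,"y": 0,"z": 30,"roll": 0},{"hand": 74,"x": 0,"y": 0,"z": 40,"roll": 0},{"hand": 74,"x": 0,"y": 0,"z": 45,"roll": 0},{"hand": 74,"x": -35,"y": 0,"z": 0,"roll": 0},{"hand": 74,"x": -35,"y": 0,"z": 0,"roll": 0},{"hand": 74,"x": 0,"y": 0,"z": 0,"roll": 0}]}}

```text
time: 11.6
position: [0.5645, -0.0125, 0.1979]
tool_rot: [3.118, 0.363, -0.007]
ft_force: [0.5, -0.6, -1.4]
grip_width: 0.85
grip_force: 0.0
```

```bash
python3 -c "
from h import *
im,c,s=wrist('w7')
cv2.imwrite('pics/w7v.png',cv2.resize(im[30:200,130:430],None,fx=2.6,fy=2.6))"
```

```text
t 11.6 tcp [564.5 -12.5 197.9] toolx deg 13.3 toolz [-0.004 -0.003 -1.   ]
```

View pics/w7v.png

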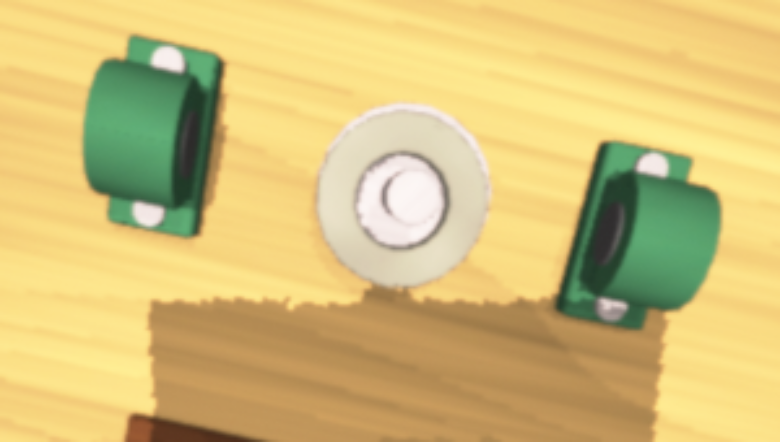

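{"name": "send_rows", "arguments": {"rows": [{"hand": 74,"x": 6,"y": 20,"z": 0,"roll": 0},{"hand": 74,"x": 10,"y": 32,"z": 0,"roll": 0},{"hand": 74,"x": 10,"y": 32,"z": 0,"roll": 0},{"hand": 74,"x": 10,"y": 32,"z": 0,"roll": 0},{"hand": 74,"x": 10,"y": 32,"z": 0,"roll": 0},{"hand": 74,"x": 10,"y": 32,"z": 0,"roll": 0},{"hand": 74,"x": 10,"y": 32,"z": 0,"roll": 0},{"hand": 74,"x": 10,"y": 28,"z": 0,"roll": 0},{"hand": 74,"x": 0,"y": 0,"z": 0,"roll": 0}]}}

```text
time: 12.55
position: [0.6447, 0.2335, 0.1981]
tool_rot: [-3.114, -0.371, -0.001]
ft_force: [0.1, 1.2, 1.3]
grip_width: 0.854
grip_force: 0.0
```

```bash
cat >> h.py <<'E'
def ring(im,c,P,z,R,sat=60):
    """ring centre near world point P (m): elliptical fit of the outline of the low-saturation blob"""
    p=proj(c,[[*P,z]])[0]; h=cv2.cvtColor(im,cv2.COLOR_BGR2HSV)
    m=cv2.inRange(h,(0,0,40),(179,sat,255)); m[228:]=0
    cs,_=cv2.findContours(m,cv2.RETR_EXTERNAL,cv2.CHAIN_APPROX_NONE)
    for k in cs:
        if cv2.contourArea(k)<150: continue
        e=cv2.minEnclosingCircle(k)
        if np.hypot(*(np.array(e[0])-p))<60: print("pred",p.round(0),"circle",np.round(e[0],1),round(e[1],1),"area",cv2.contourArea(k),"world",(ray(c,e[0],z)[0]*1000).round(1),"bb",cv2.boundingRect(k))
E
python3 -c "
from h import *
c=np.load('pics/w7.npz')
print('stub',ray(c,(289.2,105),.052)*1000,'wheel',ray(c,(285,105.2),.026)*1000)
im,c,s=wrist('w8')
ring(im,c,(.660,.228),.012,.021); ring(im,c,(.660,.228),.012,.021,40)"
```

```text
stub [[639.05838906 -15.45849286  52.        ]] wheel [[638.36361365 -14.26828006  26.        ]]
t 12.6 tcp [644.7 233.5 198.1] toolx deg 13.6 toolz [-0.     0.005 -1.   ]
pred [273. 171.] circle [271.4 167.4] 21.9 area 1421.5 world [662.6 230.6  12. ] bb (250, 146, 44, 43)
pred [273. 171.] circle [271.2 167.1] 21.4 area 1358.5 world [662.8 230.9  12. ] bb (251, 147, 42, 42)
```

{"name": "send_rows", "arguments": {"rows": [{"hand": 74,"x": 18,"y": -2,"z": 0,"roll": 0},{"hand": 74,"x": 0,"y": 0,"z": -35,"roll": 0},{"hand": 74,"x": 0,"y": 0,"z": -40,"roll": 0},{"hand": 74,"x": 0,"y": 0,"z": -30,"roll": 0},{"hand": 74,"x": 0,"y": 0,"z": -14,"roll": 0},{"hand": 74,"x": 0,"y": 0,"z": -6,"roll": 0},{"hand": 74,"x": 0,"y": 0,"z": 0,"roll": 0}]}}

```text
time: 13.3
position: [0.6631, 0.2247, 0.0737]
tool_rot: [3.121, 0.361, 0.0]
ft_force: [1.0, 0.2, -0.3]
grip_width: 0.853
grip_force: 0.0
```

{"name": "send_rows", "arguments": {"rows": [{"hand": 30,"x": 0,"y": 0,"z": 0,"roll": 0},{"hand": 30,"x": 0,"y": 0,"z": 0,"roll": 0},{"hand": 30,"x": 0,"y": 0,"z": 0,"roll": 0},{"hand": 30,"x": 0,"y": 0,"z": 0,"roll": 0},{"hand": 30,"x": 0,"y": 0,"z": 0,"roll": 0},{"hand": 30,"x": 0,"y": 0,"z": 0,"roll": 0}], "force": 20}}

```text
time: 13.9
position: [0.6628, 0.2256, 0.0741]
tool_rot: [-3.12, -0.362, -0.001]
ft_force: [0.5, 0.7, 1.2]
grip_width: 0.467
grip_force: 20.0
```

{"name": "send_rows", "arguments": {"rows": [{"hand": 30,"x": 0,"y": 0,"z": 30,"roll": 0},{"hand": 30,"x": 0,"y": 0,"z": 45,"roll": 0},{"hand": 30,"x": -2,"y": -20,"z": 25,"roll": 0},{"hand": 30,"x": -4,"y": -38,"z": 0,"roll": 0},{"hand": 30,"x": -4,"y": -38,"z": 0,"roll": 0},{"hand": 30,"x": -4,"y": -38,"z": 0,"roll": 0},{"hand": 30,"x": -4,"y": -38,"z": 0,"roll": 0},{"hand": 30,"x": -4,"y": -38,"z": 0,"roll": 0},{"hand": 30,"x": -2,"y": -31,"z": 0,"roll": 0},{"hand": 30,"x": 0,"y": 0,"z": 0,"roll": 0}]}}

```text
time: 14.9
position: [0.6383, -0.0239, 0.1728]
tool_rot: [3.118, 0.347, -0.003]
ft_force: [-0.8, -0.1, -1.1]
grip_width: 0.466
grip_force: 20.0
```

{"name": "send_rows", "arguments": {"rows": [{"hand": 30,"x": 0,"y": 0,"z": 0,"roll": 0},{"hand": 30,"x": 0,"y": 0,"z": 0,"roll": 0}]}}

```text
time: 15.1
position: [0.6385, -0.0142, 0.1736]
tool_rot: [-3.119, -0.364, 0.0]
ft_force: [0.1, -0.4, -1.2]
grip_width: 0.467
grip_force: 20.0
```

```bash
python3 -c "
from h import *
im,c,s=wrist('w9'); print(s['grip_width'],s['ft_force'])
cv2.imwrite('pics/w9v.png',cv2.resize(im[120:300,130:400],None,fx=2.5,fy=2.5))"
```

```text
t 15.1 tcp [638.5 -14.2 173.6] toolx deg 13.3 toolz [-0.     0.001 -1.   ]
0.4674784808965702 [ 0.14529092 -0.42004601 -1.24478277]
```

View pics/w9v.png

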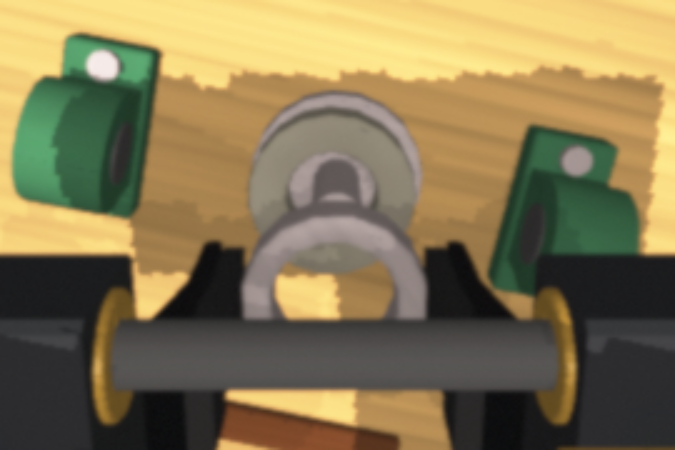

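{"name": "send_rows", "arguments": {"rows": [{"hand": 30,"x": 0.5,"y": -1,"z": -15,"roll": 0},{"hand": 30,"x": 0,"y": 0,"z": -15,"roll": 0},{"hand": 30,"x": 0,"y": 0,"z": -15,"roll": 0},{"hand": 30,"x": 0,"y": 0,"z": -15,"roll": 0},{"hand": 30,"x": 0,"y": 0,"z": -7,"roll": 0},{"hand": 30,"x": 0,"y": 0,"z": -3,"roll": 0},{"hand": 30,"x": 0,"y": 0,"z": -1,"roll": 0},{"hand": 30,"x": 0,"y": 0,"z": 0,"roll": 0},{"hand": 30,"x": 0,"y": 0,"z": 0,"roll": 0}]}}

```text
time: 16.05
position: [0.6397, -0.0167, 0.1034]
tool_rot: [3.12, 0.362, 0.002]
ft_force: [0.1, 0.4, -1.6]
grip_width: 0.466
grip_force: 20.0
```

{"name": "send_rows", "arguments": {"rows": [{"hand": 30,"x": -0.5,"y": 0.5,"z": -1.5,"roll": 0},{"hand": 30,"x": 0,"y": 0,"z": -1.2,"roll": 0},{"hand": 30,"x": 0,"y": 0,"z": -0.5,"roll": 0},{"hand": 30,"x": 0,"y": 0,"z": 0,"roll": 0},{"hand": 62,"x": 0,"y": 0,"z": 0,"roll": 0},{"hand": 62,"x": 0,"y": 0,"z": 0,"roll": 0},{"hand": 62,"x": 0,"y": 0,"z": 0,"roll": 0},{"hand": 62,"x": 0,"y": 0,"z": 0,"roll": 0}]}}

```text
time: 16.85
position: [0.6386, -0.0163, 0.0991]
tool_rot: [-3.121, -0.362, 0.0]
ft_force: [0.1, 0.2, -0.6]
grip_width: 0.688
grip_force: 0.0
```

{"name": "send_rows", "arguments": {"rows": [{"hand": 62,"x": 0,"y": 0,"z": 25,"roll": 0},{"hand": 62,"x": 0,"y": 0,"z": 40,"roll": 0},{"hand": 62,"x": 0,"y": 0,"z": 35,"roll": 0},{"hand": 62,"x": -35,"y": 0,"z": 0,"roll": 0},{"hand": 62,"x": -35,"y": 0,"z": 0,"roll": 0},{"hand": 62,"x": 0,"y": 0,"z": 0,"roll": 0},{"hand": 62,"x": 0,"y": 0,"z": 0,"roll": 0}]}}

```text
time: 17.55
position: [0.5685, -0.0167, 0.1996]
tool_rot: [3.119, 0.361, 0.001]
ft_force: [0.4, -0.7, 0.0]
grip_width: 0.711
grip_force: 0.0
```

```bash
python3 -c "
from h import *
im,c,s=wrist('w10')
ring(im,c,(.639,-.015),.038,.021); ring(im,c,(.639,-.015),.038,.021,30)
print(proj(c,[[.639,-.015,.026]]))
w=im[40:170,200:360]; h=cv2.cvtColor(w,cv2.COLOR_BGR2GRAY)
e=cv2.HoughCircles(cv2.resize(h,None,fx=3,fy=3),cv2.HOUGH_GRADIENT,1,8,param1=80,param2=25,minRadius=15,maxRadius=120)
print((e[0]/3+[200,40,0]).round(1)[:10])"
```

```text
t 17.6 tcp [568.5 -16.7 199.6] toolx deg 13.2 toolz [ 0.001 -0.001 -1.   ]
pred [281. 109.] circle [279. 109.] 34.9 area 3479.0 world [639.1 -13.7  38. ] bb (246, 75, 67, 69)
pred [281. 109.] circle [282.5 109. ] 25.8 area 1966.0 world [639.7 -16.5  38. ] bb (258, 84, 50, 51)
[[279.72166139 109.22221787]]
[[282.2 108.8  25.3]
 [285.5 109.8  27.3]
 [282.2 111.8  16. ]
 [277.8 109.5  20.3]
 [284.5 104.8  20.8]
 [275.8 111.5  18.5]
 [278.5 113.2  19.8]
 [283.8 102.2  23.3]
 [286.2 113.2  19.8]
 [279.8 107.2  14.2]]
```

{"name": "send_rows", "arguments": {"rows": [{"hand": 55,"x": -20,"y": 2,"z": 0,"roll": -5},{"hand": 55,"x": -30,"y": 4,"z": 0,"roll": -7},{"hand": 55,"x": -30,"y": 4,"z": 0,"roll": -7},{"hand": 55,"x": -30,"y": 4,"z": 0,"roll": -6},{"hand": 55,"x": -20,"y": 2,"z": 0,"roll": 0},{"hand": 55,"x": -8,"y": 0,"z": 0,"roll": 0},{"hand": 55,"x": 0,"y": 0,"z": 0,"roll": 0},{"hand": 55,"x": 0,"y": 0,"z": 0,"roll": 0}]}}

```text
time: 18.4
position: [0.4321, -0.0004, 0.1999]
tool_rot: [-3.124, 0.322, -0.003]
ft_force: [-0.2, 0.0, 0.1]
grip_width: 0.629
grip_force: 0.0
```

```bash
python3 -c "
from h import *
im,c,s=wrist('w11'); print(proj(c,[[.441,0,.045]]))
cv2.imwrite('pics/w11v.png',cv2.resize(im[100:240,170:350],None,fx=4,fy=4))"
```

```text
t 18.4 tcp [ 4.321e+02 -4.000e-01  1.999e+02] toolx deg -11.8 toolz [ 0.002  0.    -1.   ]
[[261.02726748 184.50741845]]
```

View pics/w11v.png

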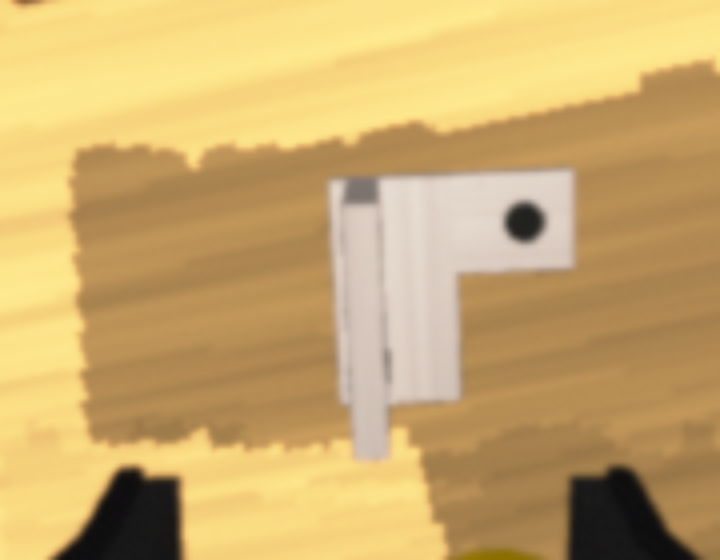

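```bash
python3 -c "
from h import *
c=np.load('pics/w11.npz')
P=ray(c,[(260.25,151),(262.75,215)],.045)*1000;print(P.round(1),P.mean(0),np.degrees(np.arctan2(P[0,1]-P[1,1],P[0,0]-P[1,0])),np.hypot(*(P[0]-P[1])[:2]))
print(ray(c,[(253,200.5),(252,145)],.005)*1000)
print(get_state()['position']*1000)"
```

```text
[[468.6  -5.2  45. ]
 [414.2   4.1  45. ]] [441.41821433  -0.52168561  45.        ] -9.67241844165235 55.225573112372686
[[416.46931176  13.53404469   5.        ]
 [470.0102287    2.86040893   5.        ]]
[ 4.32067589e+02 -2.52435224e-01  1.99778024e+02]
```

{"name": "send_rows", "arguments": {"rows": [{"hand": 55,"x": 9,"y": 0,"z": 0,"roll": 1.5},{"hand": 55,"x": 0,"y": 0,"z": -35,"roll": 0},{"hand": 55,"x": 0,"y": 0,"z": -40,"roll": 0},{"hand": 55,"x": 0,"y": 0,"z": -30,"roll": 0},{"hand": 55,"x": 0,"y": 0,"z": -12,"roll": 0},{"hand": 55,"x": 0,"y": 0,"z": 0,"roll": 0},{"hand": 0,"x": 0,"y": 0,"z": 0,"roll": 0},{"hand": 0,"x": 0,"y": 0,"z": 0,"roll": 0},{"hand": 0,"x": 0,"y": 0,"z": 0,"roll": 0},{"hand": 0,"x": 0,"y": 0,"z": 0,"roll": 0}], "force": 25}}

```text
time: 19.45
position: [0.4404, -0.0005, 0.0833]
tool_rot: [3.128, -0.281, 0.003]
ft_force: [0.1, 0.5, 0.3]
grip_width: 0.352
grip_force: 0.0
```

{"name": "send_rows", "arguments": {"rows": [{"hand": 0,"x": 0,"y": 0,"z": 0,"roll": 0},{"hand": 0,"x": 0,"y": 0,"z": 0,"roll": 0},{"hand": 0,"x": 0,"y": 0,"z": 0,"roll": 0},{"hand": 0,"x": 0,"y": 0,"z": 0,"roll": 0}]}}

```text
time: 19.85
position: [0.4397, -0.0003, 0.0825]
tool_rot: [3.129, -0.281, 0.0]
ft_force: [-0.0, 0.3, 1.6]
grip_width: 0.09
grip_force: 25.0
```

```bash
python3 -c "
from h import *
a=cv2.imread('pics/top0.png'); c=get_calibration('top')
h=cv2.cvtColor(a,cv2.COLOR_BGR2HSV); m=cv2.inRange(h,(0,0,0),(179,70,255)); m|=cv2.inRange(h,(0,0,0),(179,255,70))
for n,(x0,y0,x1,y1) in {'R':(96,155,182,220),'L':(355,170,440,225)}.items():
  w=np.zeros_like(m); w[y0:y1,x0:x1]=m[y0:y1,x0:x1]; w=cv2.morphologyEx(w,cv2.MORPH_OPEN,np.ones((3,3)))
  k=max(cv2.findContours(w,cv2.RETR_EXTERNAL,cv2.CHAIN_APPROX_NONE)[0],key=cv2.contourArea)
  B=cv2.boxPoints(cv2.minAreaRect(k)); P=(ray(c,B,.015)*1000).round(1)
  print(n,B.round(1).tolist(),P.tolist(),P.mean(0), [np.hypot(*(P[i]-P[i-1])[:2]).round(0) for i in range(4)])
"
```

```text
R [[98.69999694824219, 198.6999969482422], [106.19999694824219, 159.1999969482422], [174.6999969482422, 172.0], [167.3000030517578, 211.60000610351562]] [[473.9, 417.2, 15.0], [577.0, 408.0, 15.0], [548.0, 230.2, 15.0], [446.0, 242.4, 15.0]] [511.225 324.45   15.   ] [np.float64(177.0), np.float64(104.0), np.float64(180.0), np.float64(103.0)]
L [[360.6000061035156, 177.39999389648438], [431.0, 175.10000610351562], [432.29998779296875, 215.39999389648438], [361.8999938964844, 217.6999969482422]] [[546.9, -241.9, 15.0], [557.6, -420.5, 15.0], [454.5, -419.1, 15.0], [444.0, -243.6, 15.0]] [ 500.75  -331.275   15.   ] [np.float64(103.0), np.float64(179.0), np.float64(103.0), np.float64(176.0)]
```

{"name": "send_rows", "arguments": {"rows": [{"hand": 0,"x": 0,"y": 0,"z": 30,"roll": 0},{"hand": 0,"x": 0,"y": 0,"z": 40,"roll": 0},{"hand": 0,"x": 4,"y": 20,"z": 25,"roll": 0},{"hand": 0,"x": 9,"y": 40,"z": 0,"roll": 0},{"hand": 0,"x": 9,"y": 40,"z": 0,"roll": 0},{"hand": 0,"x": 9,"y": 40,"z": 0,"roll": 0},{"hand": 0,"x": 9,"y": 40,"z": 0,"roll": 0},{"hand": 0,"x": 9,"y": 40,"z": 0,"roll": 0},{"hand": 0,"x": 9,"y": 40,"z": 0,"roll": 0},{"hand": 0,"x": 7,"y": 30,"z": 0,"roll": 0}]}}

```text
time: 20.85
position: [0.5044, 0.2922, 0.1768]
tool_rot: [-3.128, 0.279, 0.002]
ft_force: [0.3, 0.2, -1.5]
grip_width: 0.089
grip_force: 25.0
```

{"name": "send_rows", "arguments": {"rows": [{"hand": 0,"x": 0,"y": 6,"z": 0,"roll": 1.5},{"hand": 0,"x": 0,"y": 0,"z": 0,"roll": 0},{"hand": 0,"x": 0,"y": 0,"z": 0,"roll": 0}]}}

```text
time: 21.15
position: [0.5045, 0.2942, 0.1767]
tool_rot: [3.13, -0.242, -0.001]
ft_force: [-0.2, -0.8, -1.0]
grip_width: 0.091
grip_force: 25.0
```

```bash
python3 -c "
from h import *
im,c,s=wrist('w12'); print(s['grip_width'],s['ft_force'])
cv2.imwrite('pics/w12v.png',im)"
```

```text
t 21.1 tcp [504.5 294.2 176.7] toolx deg -8.8 toolz [-0.001 -0.002 -1.   ]
0.09110533602710669 [-0.20643486 -0.78908335 -0.95745634]
```

```bash
python3 -c "
from h import *
im=cv2.imread('pics/w12.png'); c=np.load('pics/w12.npz')
S=cv2.cvtColor(im,cv2.COLOR_BGR2HSV)[...,1]
t=np.radians(-8.9); C=np.array([509,320]); X=np.array([np.cos(t),np.sin(t)]); Y=np.array([-X[1],X[0]])
def line(f,rng):
  o=[]
  for v in rng:
    p=C+f(v); q=proj(c,[[*(p/1000),.022]])[0].round().astype(int)
    o.append((v,int(S[q[1],q[0]])) if 0<=q[0]<512 and 0<=q[1]<384 else (v,-1))
  print(o)
for x in (0,20,40): line(lambda v:x*X+v*Y, range(-97,-74,2))
for y in (-70,-50,): line(lambda v:v*X+y*Y, range(40,64,2))
"
```

```text
[(-97, 32), (-95, 32), (-93, 31), (-91, 32), (-89, 32), (-87, 32), (-85, 33), (-83, 31), (-81, 32), (-79, 32), (-77, 30), (-75, 30)]
[(-97, 138), (-95, 137), (-93, 137), (-91, 138), (-89, 135), (-87, 136), (-85, 136), (-83, 136), (-81, 47), (-79, 9), (-77, 6), (-75, 10)]
[(-97, 135), (-95, 136), (-93, 136), (-91, 136), (-89, 136), (-87, 136), (-85, 137), (-83, 136), (-81, 73), (-79, 7), (-77, 10), (-75, 7)]
[(40, 7), (42, 7), (44, 8), (46, 10), (48, 9), (50, 7), (52, 28), (54, 130), (56, 138), (58, 137), (60, 138), (62, 136)]
[(40, 5), (42, 7), (44, 8), (46, 8), (48, 9), (50, 7), (52, 32), (54, 130), (56, 136), (58, 137), (60, 136), (62, 127)]
```

{"name": "send_rows", "arguments": {"rows": [{"hand": 0,"x": 3,"y": 9.5,"z": 0,"roll": 0},{"hand": 0,"x": 0,"y": 0,"z": -25,"roll": 0},{"hand": 0,"x": 0,"y": 0,"z": -25,"roll": 0},{"hand": 0,"x": 0,"y": 0,"z": -20,"roll": 0},{"hand": 0,"x": 0,"y": 0,"z": -10,"roll": 0},{"hand": 0,"x": 0,"y": 0,"z": -5,"roll": 0},{"hand": 0,"x": 0,"y": 0,"z": -2,"roll": 0},{"hand": 0,"x": 0,"y": 0,"z": 0,"roll": 0},{"hand": 0,"x": 0,"y": 0,"z": 0,"roll": 0}]}}

```text
time: 22.1
position: [0.5082, 0.3056, 0.0914]
tool_rot: [-3.132, 0.24, -0.002]
ft_force: [-1.5, 0.2, -1.1]
grip_width: 0.09
grip_force: 25.0
```

{"name": "send_rows", "arguments": {"rows": [{"hand": 0,"x": 0,"y": 0,"z": -2,"roll": 0},{"hand": 0,"x": 0,"y": 0,"z": -1.5,"roll": 0},{"hand": 0,"x": 0,"y": 0,"z": -1,"roll": 0},{"hand": 0,"x": 0,"y": 0,"z": -0.5,"roll": 0},{"hand": 0,"x": 0,"y": 0,"z": 0,"roll": 0},{"hand": 0,"x": 0,"y": 0,"z": 0,"roll": 0}]}}

```text
time: 22.7
position: [0.5078, 0.3053, 0.0866]
tool_rot: [3.132, -0.24, 0.001]
ft_force: [-2.6, -1.7, 7.1]
grip_width: 0.086
grip_force: 25.0
```

{"name": "send_rows", "arguments": {"rows": [{"hand": 40,"x": 0,"y": 0,"z": 0,"roll": 0},{"hand": 40,"x": 0,"y": 0,"z": 0,"roll": 0},{"hand": 40,"x": 0,"y": 0,"z": 0,"roll": 0},{"hand": 40,"x": 0,"y": 0,"z": 0,"roll": 0},{"hand": 40,"x": 0,"y": 0,"z": 25,"roll": 0},{"hand": 40,"x": 0,"y": 0,"z": 40,"roll": 0},{"hand": 40,"x": 0,"y": 0,"z": 50,"roll": 0},{"hand": 40,"x": -30,"y": -10,"z": 0,"roll": 0},{"hand": 40,"x": -30,"y": -10,"z": 0,"roll": 0},{"hand": 40,"x": 0,"y": 0,"z": 0,"roll": 0}]}}

```text
time: 23.7
position: [0.4441, 0.2847, 0.2001]
tool_rot: [3.129, -0.236, -0.001]
ft_force: [-0.2, -0.5, -0.5]
grip_width: 0.459
grip_force: 0.0
```

```bash
python3 -c "
from h import *
im,c,s=wrist('w13')
t=np.radians(-8.9); X=np.array([np.cos(t),np.sin(t)]); Y=np.array([-X[1],X[0]]); C=np.array([512,323.5])
v=im.copy()
def T(x,y,z): return [*((C+x*X+y*Y)/1000),z]
print('pred wall top ends',proj(c,[T(28,-20,.049),T(-28,-20,.049),T(28,-70,.009),T(4,-70,.009)]).round(0).tolist())
g=cv2.cvtColor(im,cv2.COLOR_BGR2GRAY); m=cv2.inRange(g,165,255)&cv2.inRange(cv2.cvtColor(im,cv2.COLOR_BGR2HSV),(0,0,0),(179,40,255)); m[225:]=0
for k in cv2.findContours(m,cv2.RETR_EXTERNAL,cv2.CHAIN_APPROX_SIMPLE)[0]:
  if cv2.contourArea(k)>100: print(cv2.contourArea(k),cv2.boundingRect(k),cv2.approxPolyDP(k,4,True).reshape(-1,2).tolist())
"
```

```text
t 23.7 tcp [444.1 284.7 200.1] toolx deg -8.6 toolz [-0.001 -0.004 -1.   ]
pred wall top ends [[225.0, 82.0], [227.0, 156.0], [287.0, 85.0], [286.0, 113.0]]
12907.0 (119, 66, 181, 102) [[119, 66], [122, 84], [141, 86], [144, 149], [129, 155], [130, 167], [185, 167], [188, 137], [210, 137], [220, 143], [222, 154], [229, 154], [229, 83], [234, 85], [235, 147], [253, 147], [255, 135], [285, 136], [298, 108], [299, 67]]
2074.0 (101, 58, 206, 118) [[101, 58], [117, 175], [180, 175], [118, 171], [117, 158], [124, 156], [117, 88], [107, 82], [106, 61], [301, 63], [304, 110], [306, 59]]
```

{"name": "send_rows", "arguments": {"rows": [{"hand": 50,"x": 8,"y": -20,"z": 0,"roll": 0},{"hand": 50,"x": 15,"y": -39,"z": 0,"roll": 0},{"hand": 50,"x": 15,"y": -39,"z": 0,"roll": 0},{"hand": 50,"x": 15,"y": -39,"z": 0,"roll": 0},{"hand": 50,"x": 15,"y": -39,"z": 0,"roll": 0},{"hand": 50,"x": 15,"y": -39,"z": 0,"roll": 0},{"hand": 50,"x": 15,"y": -39,"z": 0,"roll": 0},{"hand": 50,"x": 15,"y": -39,"z": 0,"roll": 0},{"hand": 50,"x": 15,"y": -39,"z": 0,"roll": 0},{"hand": 50,"x": 15,"y": -39,"z": 0,"roll": 0}]}}

```text
time: 24.75
position: [0.5919, -0.0881, 0.2001]
tool_rot: [3.132, -0.241, 0.001]
ft_force: [0.5, 0.8, 0.7]
grip_width: 0.573
grip_force: 0.0
```

{"name": "send_rows", "arguments": {"rows": [{"hand": 50,"x": 15,"y": -39,"z": 0,"roll": 0},{"hand": 50,"x": 15,"y": -39,"z": 0,"roll": 0},{"hand": 50,"x": 15,"y": -39,"z": 0,"roll": 0},{"hand": 50,"x": 8,"y": -20,"z": 0,"roll": 0},{"hand": 50,"x": 0,"y": 0,"z": 0,"roll": 0},{"hand": 50,"x": 0,"y": 0,"z": 0,"roll": 0},{"hand": 50,"x": 0,"y": 0,"z": 0,"roll": 0}]}}

```text
time: 25.45
position: [0.6439, -0.2208, 0.2001]
tool_rot: [-3.132, 0.237, 0.001]
ft_force: [0.0, 0.4, -0.3]
grip_width: 0.576
grip_force: 0.0
```

```bash
python3 -c "
from h import *
im,c,s=wrist('w14'); p=proj(c,[[.654,-.223,.045]])[0].round().astype(int); print(p)
x,y=p; x0=max(x-70,0); y0=max(y-60,0); print(x0,y0)
cv2.imwrite('pics/w14v.png',cv2.resize(im[y0:y0+140,x0:x0+180],None,fx=4,fy=4))"
```

```text
t 25.4 tcp [ 643.9 -220.8  200.1] toolx deg -8.6 toolz [-0.     0.001 -1.   ]
[264 182]
194 122
```

View pics/w14v.png

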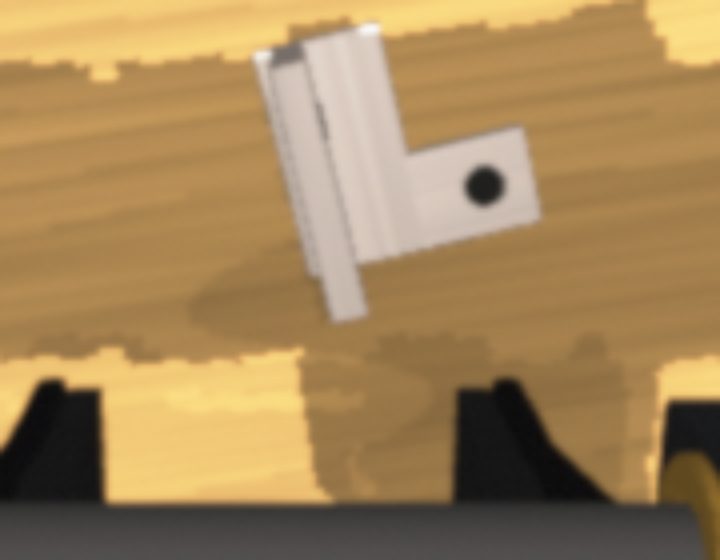

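```bash
python3 -c "
from h import *
c=np.load('pics/w14.npz')
P=ray(c,[(266.25,139),(281.25,202)],.045)*1000;print(P.round(1),P.mean(0),np.degrees(np.arctan2(P[0,1]-P[1,1],P[0,0]-P[1,0])),np.hypot(*(P[0]-P[1])[:2]))
"
```

```text
[[ 689.2 -229.9   45. ]
 [ 634.6 -234.6   45. ]] [ 661.90230973 -232.23296691   45.        ] 4.978464901469228 54.731474177422776
```

{"name": "send_rows", "arguments": {"rows": [{"hand": 50,"x": 10,"y": -6,"z": 0,"roll": 7},{"hand": 50,"x": 8,"y": -5.5,"z": 0,"roll": 6.6},{"hand": 50,"x": 0,"y": 0,"z": -35,"roll": 0},{"hand": 50,"x": 0,"y": 0,"z": -40,"roll": 0},{"hand": 50,"x": 0,"y": 0,"z": -30,"roll": 0},{"hand": 50,"x": 0,"y": 0,"z": -13,"roll": 0},{"hand": 50,"x": 0,"y": 0,"z": 0,"roll": 0},{"hand": 50,"x": 0,"y": 0,"z": 0,"roll": 0}]}}

```text
time: 26.3
position: [0.6627, -0.2338, 0.0841]
tool_rot: [3.138, 0.133, 0.003]
ft_force: [-0.3, 0.7, 0.3]
grip_width: 0.573
grip_force: 0.0
```

{"name": "send_rows", "arguments": {"rows": [{"hand": 0,"x": 0,"y": 0,"z": 0,"roll": 0},{"hand": 0,"x": 0,"y": 0,"z": 0,"roll": 0},{"hand": 0,"x": 0,"y": 0,"z": 0,"roll": 0},{"hand": 0,"x": 0,"y": 0,"z": 0,"roll": 0},{"hand": 0,"x": 0,"y": 0,"z": 0,"roll": 0},{"hand": 0,"x": 0,"y": 0,"z": 0,"roll": 0},{"hand": 0,"x": 0,"y": 0,"z": 0,"roll": 0}], "force": 25}}

```text
time: 27.0
position: [0.6617, -0.234, 0.0824]
tool_rot: [-3.138, -0.132, 0.0]
ft_force: [-0.3, 0.6, 0.0]
grip_width: 0.089
grip_force: 25.0
```

{"name": "send_rows", "arguments": {"rows": [{"hand": 0,"x": 0,"y": 0,"z": 30,"roll": 0},{"hand": 0,"x": 0,"y": 0,"z": 40,"roll": 0},{"hand": 0,"x": -17,"y": -12,"z": 25,"roll": -1.5},{"hand": 0,"x": -30,"y": -21,"z": 0,"roll": 0},{"hand": 0,"x": -30,"y": -21,"z": 0,"roll": 0},{"hand": 0,"x": -30,"y": -21,"z": 0,"roll": 0},{"hand": 0,"x": -30,"y": -21,"z": 0,"roll": 0},{"hand": 0,"x": -25,"y": -19,"z": 0,"roll": 0},{"hand": 0,"x": 0,"y": 0,"z": 0,"roll": 0},{"hand": 0,"x": 0,"y": 0,"z": 0,"roll": 0}]}}

```text
time: 28.0
position: [0.4988, -0.3501, 0.1772]
tool_rot: [3.14, 0.087, -0.001]
ft_force: [0.4, 0.3, -2.0]
grip_width: 0.088
grip_force: 25.0
```

```bash
python3 -c "
from h import *
im,c,s=wrist('w15'); print(s['grip_width'],s['ft_force'])
S=cv2.cvtColor(im,cv2.COLOR_BGR2HSV)[...,1]
t=np.radians(3.4); C=np.array([499,-329.5]); X=np.array([np.cos(t),np.sin(t)]); Y=np.array([-X[1],X[0]])
def line(f,rng):
  o=[]
  for v in rng:
    p=C+f(v); q=proj(c,[[*(p/1000),.022]])[0].round().astype(int)
    o.append((v,int(S[q[1],q[0]])) if 0<=q[0]<512 and 0<=q[1]<384 else (v,-1))
  print(o)
for x in (0,20,40): line(lambda v:x*X+v*Y, range(-101,-70,2))
for y in (-75,-50): line(lambda v:v*X+y*Y, range(38,64,2))
"
```

```text
t 28.0 tcp [ 498.8 -350.1  177.2] toolx deg 3.2 toolz [-0. -0. -1.]
0.08774943982165348 [ 0.35245353  0.2964884  -2.04784946]
[(-101, 137), (-99, 136), (-97, 137), (-95, 138), (-93, 136), (-91, 137), (-89, 137), (-87, 137), (-85, 77), (-83, 9), (-81, 8), (-79, 7), (-77, 9), (-75, 9), (-73, 11), (-71, 9)]
[(-101, 136), (-99, 136), (-97, 136), (-95, 136), (-93, 136), (-91, 136), (-89, 136), (-87, 136), (-85, 45), (-83, 7), (-81, 6), (-79, 11), (-77, 7), (-75, 6), (-73, 9), (-71, 7)]
[(-101, 114), (-99, 113), (-97, 113), (-95, 113), (-93, 113), (-91, 112), (-89, 113), (-87, 112), (-85, 65), (-83, 8), (-81, 8), (-79, 10), (-77, 9), (-75, 7), (-73, 9), (-71, 10)]
[(38, 8), (40, 7), (42, 8), (44, 8), (46, 8), (48, 8), (50, 6), (52, 17), (54, 123), (56, 110), (58, 113), (60, 120), (62, 123)]
[(38, 7), (40, 5), (42, 5), (44, 7), (46, 9), (48, 8), (50, 7), (52, 10), (54, 132), (56, 110), (58, 110), (60, 115), (62, 118)]
```

{"name": "send_rows", "arguments": {"rows": [{"hand": 0,"x": 3,"y": 0,"z": 0,"roll": 0},{"hand": 0,"x": 0,"y": 0,"z": -25,"roll": 0},{"hand": 0,"x": 0,"y": 0,"z": -25,"roll": 0},{"hand": 0,"x": 0,"y": 0,"z": -20,"roll": 0},{"hand": 0,"x": 0,"y": 0,"z": -10,"roll": 0},{"hand": 0,"x": 0,"y": 0,"z": -5,"roll": 0},{"hand": 0,"x": 0,"y": 0,"z": -2,"roll": 0},{"hand": 0,"x": 0,"y": 0,"z": 0,"roll": 0},{"hand": 0,"x": 0,"y": 0,"z": 0,"roll": 0}]}}

```text
time: 28.95
position: [0.5033, -0.3496, 0.0914]
tool_rot: [3.139, 0.091, 0.002]
ft_force: [0.5, 0.2, -1.2]
grip_width: 0.088
grip_force: 25.0
```

{"name": "send_rows", "arguments": {"rows": [{"hand": 0,"x": 0,"y": 0,"z": -1.5,"roll": 0},{"hand": 0,"x": 0,"y": 0,"z": -1,"roll": 0},{"hand": 0,"x": 0,"y": 0,"z": 0,"roll": 0},{"hand": 0,"x": 0,"y": 0,"z": 0,"roll": 0}]}}

```text
time: 29.35
position: [0.5026, -0.3493, 0.0879]
tool_rot: [3.14, 0.091, -0.0]
ft_force: [0.0, -0.1, -2.0]
grip_width: 0.084
grip_force: 25.0
```

{"name": "send_rows", "arguments": {"rows": [{"hand": 0,"x": 0,"y": 0,"z": -1,"roll": 0},{"hand": 0,"x": 0,"y": 0,"z": -0.7,"roll": 0},{"hand": 0,"x": 0,"y": 0,"z": 0,"roll": 0},{"hand": 0,"x": 0,"y": 0,"z": 0,"roll": 0}]}}

```text
time: 29.75
position: [0.5027, -0.3493, 0.0864]
tool_rot: [3.14, 0.091, -0.0]
ft_force: [-0.2, 0.4, 1.8]
grip_width: 0.091
grip_force: 25.0
```

Contact with the floor; release, rise and back off for a check.

{"name": "send_rows", "arguments": {"rows": [{"hand": 40,"x": 0,"y": 0,"z": 0,"roll": 0},{"hand": 40,"x": 0,"y": 0,"z": 0,"roll": 0},{"hand": 40,"x": 0,"y": 0,"z": 0,"roll": 0},{"hand": 40,"x": 0,"y": 0,"z": 0,"roll": 0},{"hand": 40,"x": 0,"y": 0,"z": 25,"roll": 0},{"hand": 40,"x": 0,"y": 0,"z": 40,"roll": 0},{"hand": 40,"x": 0,"y": 0,"z": 50,"roll": 0},{"hand": 40,"x": -30,"y": -30,"z": 20,"roll": 0},{"hand": 40,"x": -30,"y": -30,"z": 20,"roll": 0},{"hand": 40,"x": 0,"y": 0,"z": 0,"roll": 0}]}}

```text
time: 30.75
position: [0.4382, -0.4167, 0.2442]
tool_rot: [3.133, 0.074, -0.0]
ft_force: [0.0, -0.5, -0.5]
grip_width: 0.458
grip_force: 0.0
```

```bash
python3 -c "
from h import *
im,c,s=wrist('w16')
def T(C,t,x,y,z):
  t=np.radians(t); X=np.array([np.cos(t),np.sin(t)]); Y=np.array([-X[1],X[0]]); return [*((np.array(C)+x*X+y*Y)/1000),z]
def poly(im,lim):
  m=cv2.inRange(cv2.cvtColor(im,cv2.COLOR_BGR2HSV),(0,0,165),(179,40,255)); m[lim:]=0
  for k in cv2.findContours(m,cv2.RETR_EXTERNAL,cv2.CHAIN_APPROX_SIMPLE)[0]:
    if cv2.contourArea(k)>60: print(cv2.contourArea(k),cv2.approxPolyDP(k,3,True).reshape(-1,2).tolist())
L=[(28,-20,.049),(-28,-20,.049),(-28,-70,.009),(-4,-70,.009)]
print('predL',proj(c,[T((501.5,-329.5),3.4,*q) for q in L]).round(0).tolist()); poly(im,225)
# top view: light blobs with world positions
im=get_image('top'); cv2.imwrite('pics/top1.png',im); ct=get_calibration('top')
print('top preds L',proj(ct,[T((501.5,-329.5),3.4,*q) for q in L]).round(0).tolist(),'R',proj(ct,[T((512,323.5),-8.9,-q[0],*q[1:]) for q in L]).round(0).tolist(), 'stack',proj(ct,[[.639,-.015,.04]]))
m=cv2.inRange(cv2.cvtColor(im,cv2.COLOR_BGR2HSV),(0,0,145),(179,40,255)); m[:110]=0;m[270:]=0
N,l,st,ce=cv2.connectedComponentsWithStats(m)
for i in range(1,N):
  if st[i,4]>12: print(st[i],ce[i].round(0))
"
```

```text
t 30.8 tcp [ 438.2 -416.7  244.2] toolx deg 2.7 toolz [-0.    -0.008 -1.   ]
predL [[189.0, 78.0], [193.0, 141.0], [248.0, 136.0], [248.0, 113.0]]
12876.5 [[261, 57], [85, 59], [100, 159], [194, 159], [103, 158], [100, 144], [106, 140], [97, 81], [89, 75], [90, 61], [257, 60], [246, 64], [100, 66], [103, 80], [118, 85], [124, 138], [112, 142], [113, 154], [198, 153], [195, 77], [202, 81], [203, 137], [225, 142], [236, 137], [262, 139]]
11473.5 [[431, 0], [405, 153], [511, 158], [511, 152], [413, 146], [415, 142], [511, 146], [511, 87], [475, 83], [491, 0]]
top preds L [[407.0, 182.0], [409.0, 204.0], [424.0, 206.0], [423.0, 197.0]] R [[139.0, 195.0], [144.0, 173.0], [167.0, 180.0], [165.0, 189.0]] stack [[272.17261789 137.21095061]]
[265 131  17  14  50] [273. 137.]
[271 134   4   5  15] [273. 136.]
[104 168   7  21  64] [107. 178.]
[113 172  21  21 213] [122. 180.]
[137 173   8  22  76] [141. 183.]
[146 177  21  22 234] [155. 185.]
[406 182  19  25 225] [413. 197.]
[371 184  20  25 251] [378. 199.]
[366 189   3  20  25] [367. 199.]
```

```bash
python3 -c "
from bench import *
print(close_job())"
```

```text
the job is handed in; nothing more can be done
None
```

I handed the job in at about 31 s of robot time; I don't have a verdict back. The flange measured about 2 mm from the midpoint, with the wheel and collar stacked on its stub. Each loose bracket stands in its own hand's tray, where the last pictures put it within a few millimetres of the planned spot.

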